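Lock the polishing pot's bayonet lid and crank it

TASK

Close the hand-cranked polishing pot with its bayonet lid (the one with a bar grip and two lugs): find by feel where the lugs drop into the collar, press the lid down against the spring, turn it a quarter turn clockwise to the stop, and let it spring up into its lock. Let go of the lid, then give the crank at least two full turns clockwise (seen from above) and let go. Leave the other things on the bench where they are.

Things in the scene. Friction and masses are not known exactly. Their poses are not given: they have to be found in the camera images.
- lid_grip (a point): Centre of the bar grip of the loose bayonet lid, lying grip up (all sizes in mm). The black bar is 56 long (this point's x) x 16 wide (y) x 30 tall; it stands on an aluminium cap disc 100 across, 5 thick: the cap's underside is 20 below this point, the bar's top 15 above. Lugs point along +x and -x. The lid is the same after a half turn. 0.11 to 0.23 kg.
- lid: The same lid; origin at the centre of its foot, 38.8 below lid_grip. Under the cap is a plug 59 across, 18.8 long, its last 6 tapering to 52 across. Two lugs in line with the bar, each 12 wide, 4 tall, reach 38.5 from the axis; their undersides are 6 above the foot.
- pot_mouth (a point): Centre of the mouth of the fixed polishing pot (100 across), level with the top of its steel collar, 95 above the bench; axes: z up, crank 130 away along -y. The collar's hole is 66 across, with two opposite notches each 40 degrees wide, 88 across. The collar is clamped askew: the line of its notches is up to 0.4 rad either way off this point's x. Not reported: see it from above or feel it.
- seat_top (a point): Top of the spring seat in the pot, a dark disc 58 across, 11.8 below pot_mouth. Lugs resting on the collar: lid_grip is 32.8 above pot_mouth. Over the notches the lid sinks to 27.0, rests on the seat and stays there if let go. Pressing it on needs 4 N at first, about 10 N when the cap meets the collar (20.0). Pressed to within 1 mm of that, it turns clockwise only (seen from above).
- machine: The machine, fixed; origin under the pot's axis on the bench, axes as pot_mouth. Locking: 85 to 115 degrees clockwise from where the lugs dropped in, the pressed lid meets a solid stop. Let go there, the spring lifts it 4.0 into a pocket and it is locked (lid_grip 24.0 above pot_mouth). Let go part way it stays at 21.8, not locked; it can be regripped, pressed and turned on.
- crank (a joint): Angle of the crank on the machine, 0 at the start, growing clockwise seen from above (rad, counts on over several turns). It turns without end and stays where it is left; turning takes about 2 N at the grip.
- grip_mid (a point): Centre of the crank's upright wooden grip, a round knob 22 in diameter and 50 tall that spins freely about its own vertical axis; it is 168 mm above the bench and goes round in a level circle of radius 50 about the crank's axis.
- crank_grip: The same wooden grip; origin at its foot, 25 below grip_mid.
- crank_axis (a point): Point on the crank's vertical axis at the height of the middle of the grip, 130 mm from the pot's axis. The crank's column and hub beneath end 22 mm below this point.
- plain_lid: Another, lugless aluminium lid with a small round black knob, 80 across, 32 tall; origin under its centre. Not the pot's lid. It may lie on either side of the bayonet lid.
- steel_block: Bench block of bare steel, 60 x 60 x 22; origin under its centre.
- brass_block: Brass block, 50 x 36 x 34; origin under its centre.
- spirit_bottle: Glass bottle, 64 across, 130 tall; origin under its centre.
- loupe: Black eye loupe, 36 across, 30 tall; origin under its centre.
- screwdriver: Screwdriver, 150 long, lying along its x axis.
- pliers: Pliers lying along their x axis, 165 long; origin under the pivot.
Mind the look-alikes: they are no part of the job. Leave any blue or purple look-alike of the lid alone.

How it is judged (in metres and radians):
On the way, in this order (a step that is already met when the one before it is completed fails the run):
1. the bayonet lid is locked on the pot and let go (z of lid_grip in the frame of pot_mouth between 0.0233 and 0.0252 m and horizontal distance between lid_grip and pot_mouth below 0.006 m and angle between lid_grip's own z axis and vertical below 0.05 rad and contact force between lid and the fingers below 0.1 N), for 0.2 s.
2. the crank has been given two full turns clockwise, the lid locked (z of lid_grip in the frame of pot_mouth between 0.0233 and 0.0252 m and horizontal distance between lid_grip and pot_mouth below 0.006 m and angle between lid_grip's own z axis and vertical below 0.05 rad and value of joint crank above 12.3 rad), for 0.05 s.
At the end, for the whole second after the job is handed in: The lid is locked in the pot's collar and let go: lid_grip 23.3 to 25.2 mm above pot_mouth, within 6 mm of its axis, upright within 0.05 rad and at rest; the crank has been turned clockwise to at least 12.3 rad (two turns, less a little) after the lid was locked, is let go and has stopped (all of step 2 and contact force between each of lid, crank_grip and the fingers below 0.1 N and velocity of joint crank between -0.1 and 0.1 rad/s and linear speed of lid below 0.01 m/s); the robot touches nothing.
It fails at once if another thing on the bench is pushed more than 30 mm or knocked over (distance of any of plain_lid, steel_block, brass_block, spirit_bottle, loupe, screwdriver, pliers from where it was at the start of the episode above 0.03 m or angle between spirit_bottle's own z axis and vertical above 0.4 rad).
It also fails if it takes over 72 s, if anything falls off the work surface, if the arm or the gripper's body presses on something with over 40 N, if the wrist force passes 120 N, or if a joint passes its speed limit or range.

ROBOT

A 6-joint arm with a two-finger parallel gripper is mounted at the origin on the work surface. World frame = base frame: x ahead of the robot, y to its left, z up, the work surface at z = 0. Lengths are in mm, angles in rad, forces in N, time in s.
With the tool pointing down it reaches from about 350 to 925 mm from the base axis. Payload 6.4 kg.
Tool frame: the origin (TCP) lies between the finger pads; the fingertips stand r.tip_extent ahead of it and the grasp point (between the pads) lies 5 mm behind it (r.tip_extent is the distance from the TCP to the fingertips, in mm); z points along the fingers, y is the line along which they close (so a half turn about z gives the same grasp; the last joint's range is limited). The gripper opens to 85 mm and grips with 20 to 120 N. Pads are 22 mm wide; open, the fingers measure 114 mm over their backs; the gripper's body (76 mm by 85 mm) begins 54 mm behind the grasp point. The pads swing forward as they close: fully open they stand 13 mm farther back than shut.
Start: joints at [0.976, 0.245, 1.558, -0, 1.339, -0.174], TCP at [265.518, 593.308, 245.29] pointing down, gripper open.
Joint ranges: [-3.13, 3.13], [-1.02, 2.26], [0.13, 2.54], [-0.95, 4.09], [0.21, 2.88], [-2.74, 2.74]. Speed limits (rad/s): [2.57, 2.57, 3.14, 3.14, 3.14, 3.14].

INTERFACE

Orientations are given as a unit quaternion [w, x, y, z].
In Python, from station import r gives the robot as it stands.
- The arm moves only by the tool jog_arm, never from a script. Its argument "rows" is a list of rows, each a list of 3 entries, a list of its own where there are three numbers: the shift along the tool's x, y, z in cm, then the turn about the tool's z in degrees, then the finger opening in cm, from 0 to 8.54. In form: [[[tx, ty, tz], turn, gripper], ...]. A call has exactly 10 rows; each row is the pose to reach, as a shift and turn from the pose commanded when the call began, along the tool's axes at that moment; what a row does not reach only later rows make up. A row lasts 1/10 s, in which the tool goes at most 50 mm and 8.59 degrees, less where a joint would pass 70% of its speed; a pose out of reach is approached as far as the arm can. A call with a gripper value outside its range is refused whole. The fingers move at their own pace and stop on an object; "force" is the grip in N (left out, the last holds). Time passes only in rows, so rows that repeat a pose let the fingers close, or fill a call up. It gives the time, the measured TCP pose, the force, the opening and the grip force at its end, in the units of the state.
- r.state(): the state, without advancing time (a new reading comes with each control period).
- r.capture(name): name is "scene" or "top"; returns a dict with "img" (384x512x3 uint8, blue, green, red), "z_map" (384x512 float32, mm along the optical axis (not along the pixel's ray), 0 where there is no reading), "fov_y" (degrees; the focal length in pixels is half the picture's height over the tangent of half this angle, whatever the lens; pixels are square), "cx", "cy" (the principal point, pixels), "rvec" (rotation vector, rad) and "tvec" (3), from world to camera coordinates, as OpenCV has them. Camera axes: x right, y down, z forward; pixel columns grow to the right and rows downward; lengths in mm; the calibration is good to about 2 mm. A picture is of the moment at which its call begins.
- r.job_done(): hands the job in; it is judged then, once.
The state is a dict: "time_s": time; "joint_positions": joint angles; "dq": joint speeds; "effort": joint torques, N m; "position": TCP position; "orientation": TCP orientation; "contact_force": force on the tool from outside, world axes, zero at the start; "wrist_torque": the same for the moment, N m; "opening": finger opening in mm; "gripper_force": force on a finger pad.
Only numpy, scipy, OpenCV 4.12 (cv2) and the standard library are available. Lean on these libraries where they do the work, as an engineer would, in place of code of your own. Each camera call takes 0.05 s, during which the arm holds its last target. There are 200 camera calls.

## Working session

There is one attempt and no reset: what is moved stays moved. The work goes in short steps, Python scripts to look and compute and a tool call to move; the robot and the scene stay as the last step left them, time stands still between calls to the robot, and variables do not carry over. Pictures are saved under pics/ and viewed, at most 10 in all, crops included, and the job is handed in when it is done.

Besides the shell and the picture viewer there is one more tool, called after "Request:" as name(argument=value, ...) on one line, values as JSON. jog_arm: Moves the arm, as the interface text tells. Its arguments: {"type":"object","properties":{"rows":{"type":"array"},"force":{"type":"number"}},"required":["rows"]}

```bash
mkdir -p pics; ls
cat > h.py <<'E'
import numpy as np,cv2
from station import r
def cap(n):
    c=r.capture(n);f=192/np.tan(np.radians(c["fov_y"])/2)
    R=cv2.Rodrigues(np.array(c["rvec"],float))[0];t=np.array(c["tvec"],float).ravel()
    v,u=np.mgrid[:384,:512];z=c["z_map"]
    P=np.stack([(u-c["cx"])/f*z,(v-c["cy"])/f*z,z],-1)
    W=(P-t)@R
    W[z==0]=np.nan
    return c["img"],W
E
python3 - <<'E'
from h import *
for n in("scene","top"):
    i,W=cap(n);np.save(n+"W.npy",W);cv2.imwrite(f"pics/{n}0.png",i);cv2.imwrite(f"{n}.png",i)
    cv2.imwrite(f"pics/{n}0.png",cv2.resize(i,(768,576),interpolation=cv2.INTER_CUBIC))
    print(n,r.capture(n)["tvec"])
print(r.state(),r.tip_extent)
E
```

```text
pics
scene [-433.88205896 -103.5184882  1585.57775293]
top [ 76.28477987 545.56503206 982.651525  ]
{'time_s': 0.2, 'joint_positions': array([ 9.75894282e-01,  2.45571365e-01,  1.55854947e+00,  1.53324972e-07,
        1.33866195e+00, -1.74119267e-01]), 'dq': array([ 0.00135277, -0.00610374, -0.00499341, -0.00100153,  0.0030305 ,
       -0.0002276 ]), 'effort': array([ 7.71388786e-04, -4.29424703e+01, -3.26113665e+01, -8.25152597e-05,
        3.75841832e-03,  2.05637764e-05]), 'position': array([265.33552741, 593.03254079, 244.58531099]), 'orientation': array([-2.23280354e-04,  2.08842655e-01,  9.77949074e-01, -5.51584175e-04]), 'contact_force': array([ 0.81815166, -1.08131193,  0.08930541]), 'wrist_torque': array([0.01920107, 0.02528128, 0.01102103]), 'gripper_force': 0.0, 'opening': 85.2271349534838} 14.0
```

View pics/top0.png

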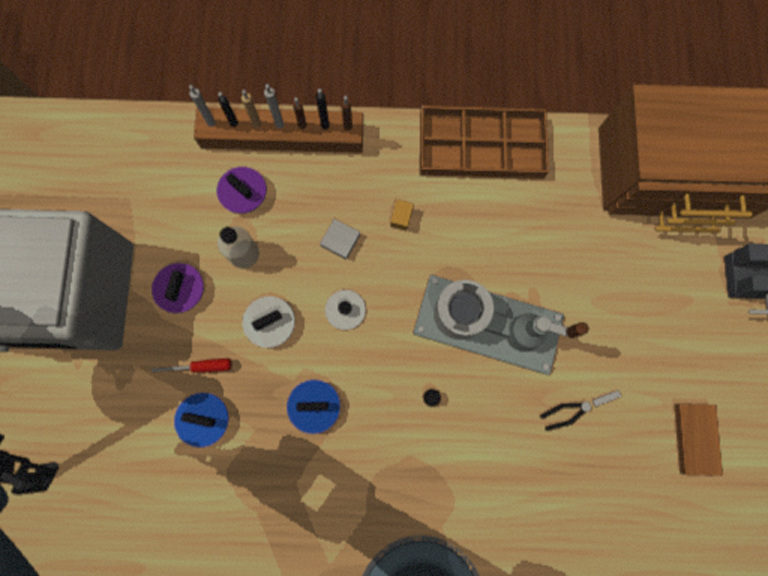

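View pics/scene0.png

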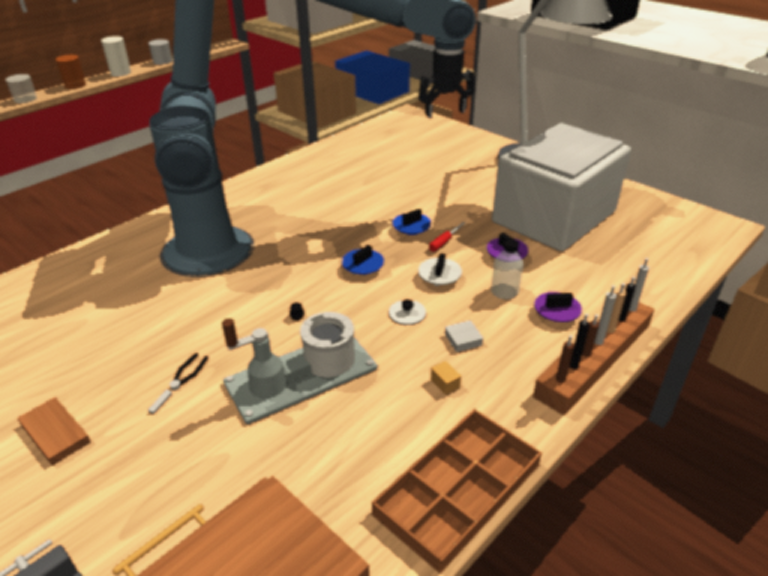

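The top view shows the silver bayonet lid at (268,320), the pot at (466,308), the crank axis near (530,328) and its grip at (577,329), all in 768-px coordinates. Next I measure them.

Run:
```python
from h import *
i=cv2.imread("top.png");W=np.load("topW.npy");g=i.max(2)
def reg(u0,u1,v0,v1):
    m=np.zeros(g.shape,bool);m[v0:v1,u0:u1]=1;return m
Z=W[...,2]
def pr(n,m):
    P=W[m];print(n,m.sum(),np.nanmedian(P,0).round(1),((np.nanmin(P[:,:2],0)+np.nanmax(P[:,:2],0))/2).round(1),(np.nanmin(P,0)).round(0),np.nanmax(P,0).round(0))
m=reg(160,200,195,235)
b=m&(Z>42);pr("bar",b)
(c,s,a)=cv2.minAreaRect(W[b][:,:2].astype(np.float32));print(c,s,a)
pr("cap",m&(Z>17)&(Z<33))
p=W[b][:,:2];C=np.cov((p-p.mean(0)).T);w,v=np.linalg.eigh(C);print("bar dir deg",np.degrees(np.arctan2(v[1,1],v[0,1]))%180)
m=reg(285,340,180,228)
rim=m&(Z>88)&(Z<102);pr("rim",rim)
c=cv2.minEnclosingCircle(W[rim][:,:2].astype(np.float32));print(c)
C0=np.array(c[0])
seat=m&(Z>70)&(Z<88)&(np.hypot(*(np.moveaxis(W[...,:2],-1,0)-C0[:,None,None]))<45);pr("seat",seat)
# notch profile: by angle, min radius of rim
d=W[rim][:,:2]-C0;rr=np.hypot(*d.T);th=np.degrees(np.arctan2(d[:,1],d[:,0]))
for t in range(-180,180,12):
    k=(th>=t)&(th<t+12);print(t,rr[k].min().round(0) if k.any() else None,end="; ")
print()
m=reg(370,400,205,232);k=m&(Z>170);pr("knob",k)
m=reg(325,400,195,245);pr("arm",m&(Z>125)&(Z<165));pr("axis",reg(325,372,195,245)&(Z>60)&(Z<400))
cv2.imwrite("pics/crop.png",cv2.resize(i[175:255,270:400],None,fx=6,fy=6,interpolation=cv2.INTER_CUBIC))
for n,q in(("bottle",reg(140,180,145,185)),("plain",reg(212,248,188,224))):pr(n,q&(Z>10))
```

```text
bar 121 [498.5 301.1  52.9] [498.8 302.3] [481. 276.  43.] [517. 328.  59.]
(499.5215148925781, 302.15313720703125) (16.807106018066406, 55.45349884033203) 30.2907772064209
cap 784 [496.3 300.6  22.9] [499.1 302. ] [451. 253.  17.] [548. 351.  32.]
bar dir deg 119.80798232322488
rim 561 [522.4 -66.2  93.4] [523.6 -65.7] [ 473. -116.   88.] [574. -15.  99.]
((524.0128173828125, -66.24273681640625), 51.31732940673828)
seat 356 [525.  -65.9  81.8] [528.9 -67.7] [489. -98.  71.] [569. -38.  87.]
-180 34.0; -168 34.0; -156 34.0; -144 33.0; -132 34.0; -120 23.0; -108 33.0; -96 33.0; -84 33.0; -72 34.0; -60 33.0; -48 34.0; -36 34.0; -24 45.0; -12 45.0; 0 33.0; 12 33.0; 24 33.0; 36 34.0; 48 34.0; 60 33.0; 72 33.0; 84 35.0; 96 33.0; 108 34.0; 120 34.0; 132 34.0; 144 34.0; 156 45.0; 168 45.0; 
knob 88 [ 475.  -236.8  190.5] [ 475.5 -239.3] [ 465. -250.  171.] [ 486. -229.  195.]
arm 217 [ 483.3 -199.4  141.2] [ 484.7 -208.3] [ 465. -241.  126.] [ 504. -176.  163.]
axis 535 [ 486.1 -180.5   90.4] [ 505.2 -164.3] [ 458. -222.   60.] [ 552. -106.  147.]
bottle 568 [627.4 354.2  88.1] [637.6 362.9] [606. 332.  12.] [669. 393. 132.]
plain 74 [528.8 156.9  29.7] [528.3 155.8] [515. 143.  23.] [541. 169.  33.]
```

View pics/crop.png

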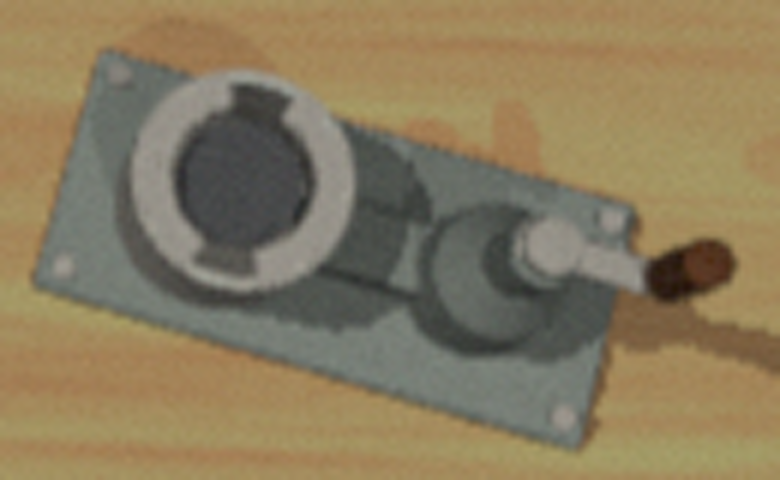

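```bash
cat >> h.py <<'E'
from scipy.spatial.transform import Rotation as Ro
def go(x,y,z,bar=None):
    """tool shift (cm) and turn (deg) to world target; bar = wanted tool-x direction in deg (mod 180)"""
    s=r.state();q=s["orientation"];R=Ro.from_quat([q[1],q[2],q[3],q[0]]).as_matrix()
    d=R.T@(np.array([x,y,z])-s["position"])/10
    a=np.degrees(np.arctan2(R[1,0],R[0,0]))
    print("shift",d.round(2),"toolx",a.round(2),"turn",None if bar is None else np.round(((a-bar)+90)%180-90,2),"pos",s["position"].round(1),"F",s["contact_force"].round(1),"op",round(s["opening"],1),"t",s["time_s"],"q6",s["joint_positions"][5].round(2),"axis",R[:,2].round(4))
E
python3 - <<'E'
from h import *
W=np.load("topW.npy");Z=W[...,2];i=cv2.imread("top.png")
C=np.array([523.8,-66.])
d=W[...,:2]-C;rr=np.hypot(d[...,0],d[...,1]);th=np.degrees(np.arctan2(d[...,1],d[...,0]))
k=(rr>36)&(rr<42)&(Z<90)
for lo in(-90,90):
    t=((th[k]-lo)%360);t=t[t<180]+lo;print("notch",len(t),np.median(t),t.min(),t.max())
go(499.3,302,120,119.8);go(499.3,302,42.5,119.8)
E
```

```text
notch 11 10.818869212263095 -87.93540792974893 26.38953615095369
notch 13 259.1608429406384 194.52365130970009 268.4312375884382
shift [-33.25 -16.99  12.47] toolx 155.89 turn 36.09 pos [265.3 593.  244.6] F [ 0.8 -1.1  0.1] op 85.2 t 0.2 q6 -0.17 axis [-7.e-04 -1.e-03 -1.e+00]
shift [-33.25 -16.98  20.22] toolx 155.89 turn 36.09 pos [265.3 593.  244.6] F [ 0.8 -1.1  0.1] op 85.2 t 0.2 q6 -0.17 axis [-7.e-04 -1.e-03 -1.e+00]
```

Request:
jog_arm(rows=[[[-4,-2,1.5],5,8.5],[[-8,-4.1,3],10,8.5],[[-12,-6.1,4.5],16,8.5],[[-16,-8.2,6],22,8.5],[[-20,-10.2,8],28,8.5],[[-25,-12.8,10],36,8.5],[[-30,-15.3,12],36,8.5],[[-33.2,-17,13.5],36,8.5],[[-33.2,-17,13.5],36,8.5],[[-33.2,-17,13.5],36,8.5]], force=60)

```text
time_s: 1.2
position: [499.3, 301.3, 109.4]
orientation: [-0.001, 0.502, 0.865, -0.001]
contact_force: [-0.6, 0.3, -0.5]
opening: 84.9
gripper_force: 0.0
```

```bash
python3 -c "
from h import *
go(499.3,302,42.5,119.8)"
```

```text
shift [0.06 0.05 6.69] toolx 119.73 turn -0.07 pos [499.3 301.3 109.4] F [-0.6  0.3 -0.5] op 84.9 t 1.2 q6 -0.17 axis [-1.9e-03 -5.0e-04 -1.0e+00]
```

Request:
jog_arm(rows=[[[0,0,2.5],0,8.5],[[0.1,0.1,5],0,8.5],[[0.1,0.1,6.4],0,8.5],[[0.1,0.1,6.7],0,8.5],[[0.1,0.1,6.7],0,5],[[0.1,0.1,6.7],0,1],[[0.1,0.1,6.7],0,1],[[0.1,0.1,6.7],0,1],[[0.1,0.1,6.7],0,1],[[0.1,0.1,6.7],0,1]], force=60)

```text
time_s: 2.2
position: [500.2, 304.1, 44.2]
orientation: [0.001, 0.501, 0.866, 0.001]
contact_force: [0.7, 0.4, 3.8]
opening: 14.5
gripper_force: 60.2
```

```bash
python3 -c "
from h import *
go(523.8,-66,180,168.5);print(r.state()['gripper_force'])"
```

```text
shift [-33.27 -16.37 -13.6 ] toolx 119.88 turn -48.62 pos [500.2 304.1  44.2] F [0.7 0.4 3.8] op 14.5 t 2.2 q6 -0.17 axis [ 1.6e-03  6.0e-04 -1.0e+00]
60.21214842796326
```

Request:
jog_arm(rows=[[[0,0,-1],0,1],[[0,0,-3],0,1],[[0,0,-6],0,1],[[-1,-0.5,-9.5],0,1],[[-4,-2,-12.5],-5,1],[[-8,-4,-12.5],-10,1],[[-12,-6,-12.5],-16,1],[[-16,-8,-12.5],-22,1],[[-20,-10,-12.5],-28,1],[[-24,-12,-12.5],-35,1]])

```text
time_s: 3.2
position: [514.5, 34.3, 168.5]
orientation: [-0.0, 0.215, 0.977, -0.0]
contact_force: [0.3, -0.3, -0.5]
opening: 14.9
gripper_force: 59.6
```

```bash
python3 -c "
from h import *
go(523.8,-66,170,168.5);print(r.state()['gripper_force'])"
```

```text
shift [-5.06 -8.71 -0.15] toolx 155.17 turn -13.33 pos [514.5  34.3 168.5] F [ 0.3 -0.3 -0.5] op 14.9 t 3.2 q6 -1.29 axis [-1.e-04  0.e+00 -1.e+00]
59.57713544368744
```

Run:
```python
from h import *
go(0,0,0)
i,W=cap("top");Z=W[...,2]
d=W[...,:2]-[514.5,34.3];rr=np.hypot(d[...,0],d[...,1])
k=(rr<75)&(Z>128)&(Z<160)&(i.max(2)>120)
P=W[k];print(k.sum(),np.median(P,0),P.min(0),P.max(0))
# cap circle fit: points, robust via enclosing circle
print(cv2.minEnclosingCircle(P[:,:2].astype(np.float32)))
k=(np.hypot(W[...,0]-523.8,W[...,1]+66)<60)&(Z>88)&(Z<102)
print(cv2.minEnclosingCircle(W[k][:,:2].astype(np.float32)))
cv2.imwrite("pics/c2.png",cv2.resize(i[150:260,210:350],None,fx=5,fy=5,interpolation=cv2.INTER_CUBIC))
```

```text
shift [ 45.25 -24.72  16.86] toolx 155.17 turn None pos [514.5  34.3 168.5] F [ 0.3 -0.3 -0.5] op 14.9 t 3.2 q6 -1.29 axis [-1.e-04  0.e+00 -1.e+00]
17 [518.53360358  73.75857917 148.12581054] [514.76443928  65.99947318 144.21025876] [525.03003329  76.51551702 151.66246879]
((519.1976318359375, 72.09959411621094), 6.142237186431885)
((521.4202270507812, -86.96331787109375), 44.87467575073242)
```

View pics/c2.png

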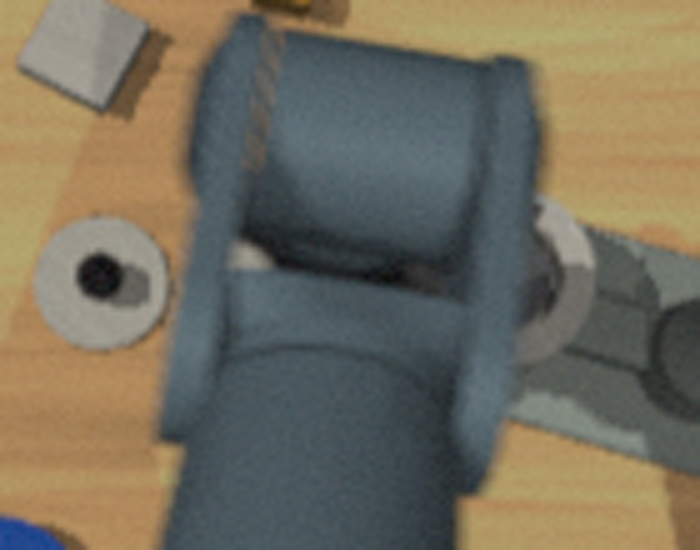

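Request:
jog_arm(rows=[[[-1.5,-2.5,-0.1],-4,1],[[-3,-5,0.2],-8,1],[[-4.2,-7.2,0.5],-13.3,1],[[-5.1,-8.7,0.8],-13.3,1],[[-5.1,-8.7,1.2],-13.3,1],[[-5.1,-8.7,1.6],-13.3,1],[[-5.1,-8.7,2.0],-13.3,1],[[-5.1,-8.7,2.2],-13.3,1],[[-5.1,-8.7,2.2],-13.3,1],[[-5.1,-8.7,2.2],-13.3,1]])

```text
time_s: 4.25
position: [524.3, -64.0, 146.4]
orientation: [0.0, 0.103, 0.995, 0.0]
contact_force: [-1.1, -0.1, -0.9]
opening: 14.9
gripper_force: 59.5
```

Run:
```python
from h import *
go(524.5,-66,133.2,168.5)
i,W=cap("scene")
cv2.imwrite("pics/s2.png",cv2.resize(i[150:290,140:300],None,fx=4,fy=4,interpolation=cv2.INTER_CUBIC))
```

```text
shift [-0.06 -0.2   1.32] toolx 168.23 turn -0.27 pos [524.3 -64.  146.4] F [-1.1 -0.1 -0.9] op 14.9 t 4.25 q6 -1.7 axis [ 0.  0. -1.]
```

View pics/s2.png

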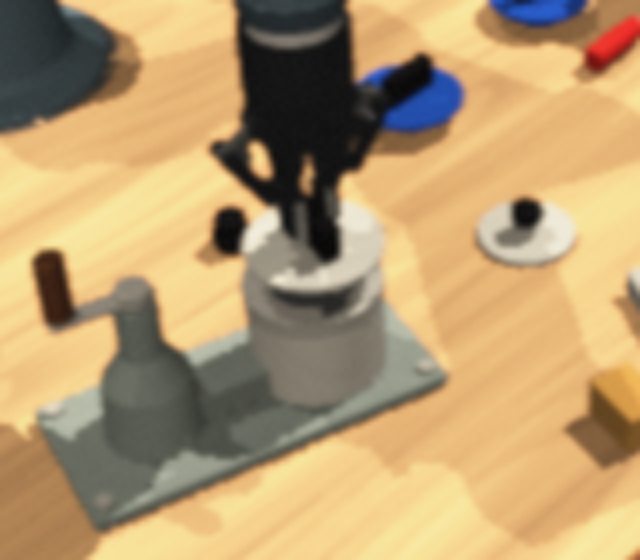

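The lid hangs level just above the collar, at (315,250) in the crop. I'll lower it gently.

Request:
jog_arm(rows=[[[-0.1,-0.1,0.2],0,1],[[-0.1,-0.15,0.4],0,1],[[-0.1,-0.15,0.6],0,1],[[-0.1,-0.15,0.8],0,1],[[-0.1,-0.15,1.0],0,1],[[-0.1,-0.15,1.2],0,1],[[-0.1,-0.15,1.4],0,1],[[-0.1,-0.15,1.6],0,1],[[-0.1,-0.15,1.7],0,1],[[-0.1,-0.15,1.7],0,1]])

```text
time_s: 5.3
position: [524.9, -66.1, 129.1]
orientation: [-0.0, 0.103, 0.995, 0.0]
contact_force: [0.3, -0.2, -1.5]
opening: 14.5
gripper_force: 59.5
```

Run:
```python
from h import *
go(524.5,-66,133.2,168.5);print(r.state()['wrist_torque'])
```

```text
shift [ 0.04 -0.   -0.41] toolx 168.19 turn -0.31 pos [524.9 -66.1 129.1] F [ 0.3 -0.2 -1.5] op 14.5 t 5.3 q6 -1.7 axis [-3.e-04  1.e-04 -1.e+00]
[-0.03830288 -0.01604158 -0.06781959]
```

Lugs are in (no contact at the collar height). Press down.

Request:
jog_arm(rows=[[[0,0,0.15],0,1],[[0,0,0.3],0,1],[[0,0,0.45],0,1],[[0,0,0.6],0,1],[[0,0,0.7],0,1],[[0,0,0.8],0,1],[[0,0,0.9],0,1],[[0,0,0.9],0,1],[[0,0,0.9],0,1],[[0,0,0.9],0,1]])

```text
time_s: 6.3
position: [525.2, -66.2, 121.1]
orientation: [0.0, 0.103, 0.995, -0.0]
contact_force: [-3.7, 0.7, 7.0]
opening: 15.1
gripper_force: 60.7
```

Run:
```python
from h import *
go(524.5,-66,120.4,168.5);print(r.state()['wrist_torque'])
```

```text
shift [0.08 0.   0.07] toolx 168.2 turn -0.3 pos [525.2 -66.2 121.1] F [-3.7  0.7  7. ] op 15.1 t 6.3 q6 -1.7 axis [ 2.e-04 -2.e-04 -1.e+00]
[0.18649321 0.63396777 0.01203575]
```

Request:
jog_arm(rows=[[[0.05,0,0.05],0,1],[[0.1,0,0.1],0,1],[[0.1,0,0.12],0,1],[[0.1,0,0.15],0,1],[[0.1,0,0.15],0,1],[[0.1,0,0.15],0,1],[[0.1,0,0.15],0,1],[[0.1,0,0.15],0,1],[[0.1,0,0.15],0,1],[[0.1,0,0.15],0,1]])

```text
time_s: 7.3
position: [525.1, -66.2, 120.3]
orientation: [0.001, 0.103, 0.995, -0.0]
contact_force: [-0.9, 0.7, 8.5]
opening: 14.6
gripper_force: 61.1
```

Run:
```python
from h import *
go(524.5,-66,120.4,168.5);print(r.state()['wrist_torque'])
```

```text
shift [ 0.07  0.   -0.01] toolx 168.19 turn -0.31 pos [525.1 -66.2 120.3] F [-0.9  0.7  8.5] op 14.6 t 7.3 q6 -1.7 axis [ 2.6e-03 -7.0e-04 -1.0e+00]
[ 0.23858891  0.42177615 -0.01138064]
```

Request:
jog_arm(rows=[[[0.03,0,0.05],0,1],[[0.03,0,0.1],0,1],[[0.03,0,0.12],0,1],[[0.03,0,0.15],0,1],[[0.03,0,0.15],0,1],[[0.03,0,0.15],0,1],[[0.03,0,0.15],0,1],[[0.03,0,0.15],0,1],[[0.03,0,0.15],0,1],[[0.03,0,0.15],0,1]])

```text
time_s: 8.3
position: [525.2, -66.2, 120.3]
orientation: [0.001, 0.103, 0.995, -0.0]
contact_force: [-6.4, 2.1, 16.9]
opening: 14.9
gripper_force: 62.3
```

Run:
```python
from h import *
go(524.5,-66,120.4,168.5);print(r.state()['wrist_torque'])
```

```text
shift [ 0.07  0.   -0.01] toolx 168.2 turn -0.3 pos [525.2 -66.2 120.3] F [-6.4  2.1 16.9] op 14.9 t 8.3 q6 -1.7 axis [ 2.6e-03 -8.0e-04 -1.0e+00]
[ 0.48616144  1.0772425  -0.03118804]
```

Request:
jog_arm(rows=[[[0.05,0,0],4,1],[[0.05,0,0],8,1],[[0.05,0,0],13,1],[[0.05,0,0],18,1],[[0.05,0,0],23,1],[[0.05,0,0],28,1],[[0.05,0,0],33,1],[[0.05,0,0],38,1],[[0.05,0,0],43,1],[[0.05,0,0],48,1]])

```text
time_s: 9.3
position: [525.8, -67.1, 120.4]
orientation: [0.003, 0.5, 0.866, 0.0]
contact_force: [0.2, -1.7, 12.2]
opening: 15.0
gripper_force: 61.5
```

Run:
```python
from h import *
go(524.5,-66,120.4,168.5);print(r.state()['wrist_torque'])
```

```text
shift [ 0.16 -0.06 -0.  ] toolx 120.03 turn -48.47 pos [525.8 -67.1 120.4] F [ 0.2 -1.7 12.2] op 15.0 t 9.3 q6 -0.86 axis [ 0.0059 -0.0033 -1.    ]
[-0.18967743  0.3527508   0.19488372]
```

Request:
jog_arm(rows=[[[0,0,0.05],4,1],[[0,0,0.05],8,1],[[0,0,0.05],12,1],[[0,0,0.05],16,1],[[0,0,0.05],20,1],[[0,0,0.05],24,1],[[0,0,0.05],28,1],[[0,0,0.05],32,1],[[0,0,0.05],36,1],[[0,0,0.05],36,1]])

```text
time_s: 10.3
position: [526.1, -67.4, 120.4]
orientation: [0.004, 0.742, 0.67, 0.001]
contact_force: [-1.7, -3.4, 14.7]
opening: 15.0
gripper_force: 61.8
```

Run:
```python
from h import *
go(524.5,-66,120.4,168.5);print(r.state()['wrist_torque'])
```

```text
shift [ 0.13 -0.18 -0.  ] toolx 84.14 turn -84.36 pos [526.1 -67.4 120.4] F [-1.7 -3.4 14.7] op 15.0 t 10.3 q6 -0.24 axis [ 0.0067 -0.0039 -1.    ]
[-0.32177013  0.43766877 -0.06511162]
```

Request:
jog_arm(rows=[[[0,0,0],2,1],[[0,0,0],4,1],[[0,0,0],6,1],[[0,0,0],8,1],[[0,0,0],10,1],[[0,0,0],12,1],[[0,0,0],14,1],[[0,0,0],15,1],[[0,0,0],16,1],[[0,0,0],16,1]])

```text
time_s: 11.3
position: [526.2, -67.5, 120.4]
orientation: [0.004, 0.828, 0.561, 0.002]
contact_force: [-0.5, -2.3, 14.1]
opening: 14.6
gripper_force: 61.8
```

Run:
```python
from h import *
go(524.5,-66,120.4,168.5);print(r.state()['wrist_torque'])
```

```text
shift [ 0.08 -0.21 -0.  ] toolx 68.23 turn 79.73 pos [526.2 -67.5 120.4] F [-0.5 -2.3 14.1] op 14.6 t 11.3 q6 0.04 axis [ 0.0067 -0.0041 -1.    ]
[-0.31248421  0.41474614  0.22232918]
```

Turned 100°, no stop yet (range 85–115).

Request:
jog_arm(rows=[[[0,0,0],2,1],[[0,0,0],4,1],[[0,0,0],6,1],[[0,0,0],8,1],[[0,0,0],10,1],[[0,0,0],12,1],[[0,0,0],12,1],[[0,0,0],12,1],[[0,0,0],12,1],[[0,0,0],12,1]])

```text
time_s: 12.3
position: [528.4, -68.0, 120.7]
orientation: [0.006, 0.881, 0.474, 0.004]
contact_force: [9.2, -4.4, 5.8]
opening: 14.9
gripper_force: 100.7
```

Run:
```python
from h import *
go(524.5,-66,120.4,168.5);print(r.state()['wrist_torque'])
```

```text
shift [-0.05 -0.44  0.02] toolx 56.57 turn 68.07 pos [528.4 -68.  120.7] F [ 9.2 -4.4  5.8] op 14.9 t 12.3 q6 0.24 axis [ 0.0136 -0.0072 -0.9999]
[-0.47377288 -1.44203494  1.93553391]
```

Stop reached. Ease the torque, rise with the spring, then open.

Request:
jog_arm(rows=[[[0,0,0],-2,1],[[0,0,-0.1],-3,1],[[0,0,-0.2],-3,1],[[0,0,-0.3],-3,1],[[0,0,-0.4],-3,1],[[0,0,-0.45],-3,1],[[0,0,-0.45],-3,1],[[0,0,-0.45],-3,1],[[0,0,-0.45],-3,1],[[0,0,-0.45],-3,1]])

```text
time_s: 13.3
position: [528.1, -68.0, 120.8]
orientation: [0.006, 0.869, 0.495, 0.005]
contact_force: [23.9, -7.7, -22.8]
opening: 14.8
gripper_force: 74.4
```

Run:
```python
from h import *
go(524.5,-66,120.4,168.5);print(r.state()['wrist_torque'],r.state()['gripper_force'])
```

```text
shift [-0.01 -0.41  0.04] toolx 59.28 turn 70.78 pos [528.1 -68.  120.8] F [ 23.9  -7.7 -22.8] op 14.8 t 13.3 q6 0.2 axis [ 0.0155 -0.0059 -0.9999]
[-1.26320937 -3.85785191  0.77264455] 74.43643628619611
```

Backing off 3° apparently left the pocket and it holds down; press again, turn to the stop and simply let go.

Request:
jog_arm(rows=[[[0,0,0.25],0,1],[[0,0,0.45],0,1],[[0,0.1,0.5],0,1],[[0,0.1,0.5],1,1],[[0,0.1,0.5],2,1],[[0,0.1,0.5],3,1],[[0,0.1,0.5],4,1],[[0,0.1,0.5],4,1],[[0,0.1,0.5],4,1],[[0,0.1,0.5],4,1]])

```text
time_s: 14.3
position: [528.5, -68.0, 120.6]
orientation: [0.005, 0.884, 0.467, 0.003]
contact_force: [3.2, -2.0, 14.3]
opening: 14.9
gripper_force: 112.4
```

Run:
```python
from h import *
go(524.5,-66,120.4,168.5);print(r.state()['wrist_torque'],r.state()['gripper_force'])
```

```text
shift [-0.05 -0.44  0.02] toolx 55.69 turn 67.19 pos [528.5 -68.  120.6] F [ 3.2 -2.  14.3] op 14.9 t 14.3 q6 0.26 axis [ 0.0106 -0.0066 -0.9999]
[-0.15712575 -0.49136873  2.39006966] 112.43865637807176
```

Request:
jog_arm(rows=[[[0,0,0],0,2],[[0,0,0],0,4],[[0,0,0],0,7],[[0,0,0],0,8],[[0,0,0],0,8],[[0,0,-1],0,8],[[0,0,-3],0,8],[[0,0,-6],0,8],[[0,0,-9],0,8],[[0,0,-9],0,8]])

```text
time_s: 15.3
position: [526.8, -67.1, 212.0]
orientation: [0.004, 0.886, 0.463, 0.003]
contact_force: [1.1, 0.0, 1.3]
opening: 80.0
gripper_force: 0.0
```

Run:
```python
from h import *
go(524.5,-66,120.4,168.5)
i,W=cap("top");Z=W[...,2]
print(r.state()['joint_positions'])
i2,W2=cap("scene")
k=(np.hypot(W2[...,0]-524,W2[...,1]+66)<48)&(W2[...,2]>95)&(W2[...,2]<112)
P=W2[k];A=np.c_[P[:,:2]-[524,-66],np.ones(len(P))];print(k.sum(),np.linalg.lstsq(A,P[:,2],rcond=None)[0],np.median(P[:,2]))
a=cv2.resize(i2[150:290,140:300],None,fx=3.5,fy=3.5,interpolation=cv2.INTER_CUBIC)
cv2.imwrite("pics/s3.png",a)
```

```text
shift [-0.06 -0.34  9.16] toolx 55.2 turn 66.7 pos [526.8 -67.1 212. ] F [1.1 0.  1.3] op 80.0 t 15.3 q6 0.27 axis [ 0.0093 -0.0032 -1.    ]
[-3.40456261e-01 -4.57508982e-03  1.89902037e+00 -5.91146616e-06
  1.24133806e+00  2.67071972e-01]
390 [-4.01237975e-03 -1.20466900e-02  1.00829042e+02] 100.19650231431686
```

View pics/s3.png

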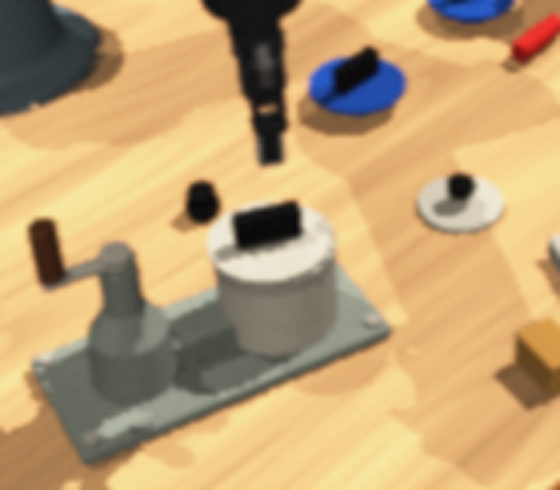

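Run:
```python
from h import *
W=np.load("topW.npy");Z=W[...,2]
k=(np.hypot(W[...,0]-475,W[...,1]+239)<30)&(Z>187);P=W[k];print(k.sum(),np.median(P,0),P.min(0),P.max(0))
W=np.load("sceneW.npy");Z=W[...,2]
k=(np.hypot(W[...,0]-475,W[...,1]+239)<40)&(Z>150);P=W[k];print(k.sum(),np.median(P,0),P.min(0),P.max(0))
k=(np.hypot(W[...,0]-487,W[...,1]+190)<14)&(Z>140);P=W[k];print(k.sum(),np.median(P,0),P.min(0),P.max(0))
k=(np.hypot(W[...,0]-524,W[...,1]+66)<52)&(Z>80);P=W[k];print("pot rim",k.sum(),np.median(P,0),(P.min(0)+P.max(0))/2)
go(475,-240,240,60)
```

```text
65 [ 475.26993385 -238.23709191  191.55554188] [ 465.65591413 -249.68095754  187.1760033 ] [ 485.71341648 -229.22046975  194.83381164]
145 [ 485.36947774 -245.56716239  177.05477824] [ 471.13717246 -252.73004761  150.25627101] [ 491.49452799 -233.46941915  194.92287828]
37 [ 491.24216778 -192.67933824  144.65646973] [ 478.1898676  -202.89783483  141.13986163] [ 500.654422   -182.57173773  147.46948894]
pot rim 586 [524.14557565 -65.29550014  92.32604062] [525.59199888 -67.5675962   89.32470367]
shift [-17.08   5.86  -3.26] toolx 55.19 turn -4.81 pos [524.4 -66.4 207.4] F [-0.4  0.1  0.7] op 80.1 t 15.4 q6 0.27 axis [ 1.9e-03 -7.0e-04 -1.0e+00]
```

Request:
jog_arm(rows=[[[0,0,-3.3],0,8],[[-4,1.4,-5],0,8],[[-8,2.8,-5],0,8],[[-12,4.1,-5],0,8],[[-15,5.2,-5],0,8],[[-17.1,5.8,-5],0,8],[[-17.1,5.8,-5],0,8],[[-17.1,5.8,-5],0,8],[[-17.1,5.8,-5],0,8],[[-17.1,5.8,-5],0,8]])

```text
time_s: 16.4
position: [474.3, -238.6, 256.0]
orientation: [-0.0, 0.886, 0.464, -0.0]
contact_force: [0.5, 0.3, -0.6]
opening: 79.4
gripper_force: 0.0
```

Run:
```python
from h import *
go(476,-239.7,166)
W0=np.load("topW.npy")
i,W=cap("top");Z=W[...,2]
def fit(W,c,rad,lo,hi):
    k=(np.hypot(W[...,0]-c[0],W[...,1]-c[1])<rad)&(W[...,2]>lo)&(W[...,2]<hi);P=W[k];print(k.sum(),np.median(P,0).round(2),P[:,2].mean(),(P.min(0)/2+P.max(0)/2).round(1));return P
P=fit(W,(524,-66),45,97,112);fit(W,(524,-66),45,122,145)
A=np.c_[P[:,:2]-[524,-66],np.ones(len(P))];print(np.linalg.lstsq(A,P[:,2],rcond=None)[0])
fit(W0,(524,-66),48,88,100);fit(W0,(499,302),45,18,30);fit(W0,(499,302),45,45,62)
fit(W,(528,156),45,23,40)
cv2.imwrite("pics/c3.png",cv2.resize(i[160:250,260:400],None,fx=5,fy=5,interpolation=cv2.INTER_CUBIC))
```

```text
shift [0.01 0.21 9.  ] toolx 55.28 turn None pos [ 474.3 -238.6  256. ] F [ 0.5  0.3 -0.6] op 79.4 t 16.4 q6 -0.07 axis [-4.e-04  6.e-04 -1.e+00]
611 [519.09 -64.2   99.36] 99.62874315843715 [523.8 -65.6 104.1]
132 [523.44 -68.77 128.67] 128.42703399020925 [523.7 -69.  127.6]
[-3.91499739e-04 -5.41614057e-03  9.96339134e+01]
438 [524.33 -69.27  93.46] 93.48008400572834 [523.8 -66.5  93.8]
607 [495.63 299.71  22.94] 23.014787075698376 [499.1 301.9  24. ]
118 [498.42 302.02  52.88] 52.57164665826059 [498.8 302.3  52.2]
73 [528.89 156.8   29.71] 29.37042424476807 [529.4 155.8  28.5]
```

View pics/c3.png

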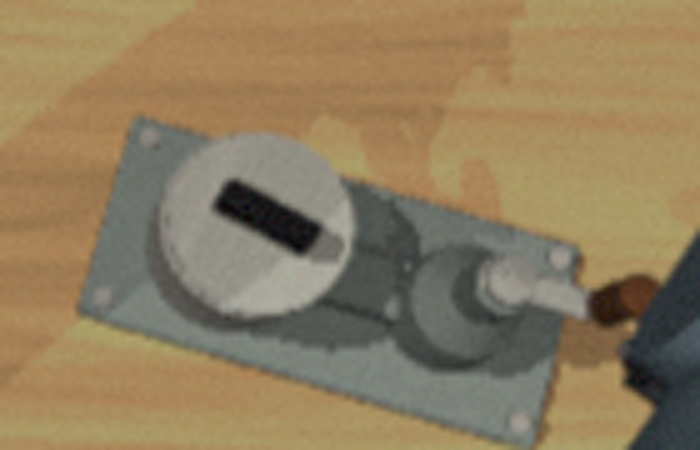

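Run:
```python
from h import *
def bar(W,c,lo,hi):
    k=(np.hypot(W[...,0]-c[0],W[...,1]-c[1])<42)&(W[...,2]>lo)&(W[...,2]<hi);p=W[k][:,:2]
    w,v=np.linalg.eigh(np.cov((p-p.mean(0)).T));print(p.mean(0),np.degrees(np.arctan2(v[1,1],v[0,1]))%180,cv2.minAreaRect(p.astype(np.float32)))
bar(np.load("topW.npy"),(499,302),46,62)
i,W=cap("top");bar(W,(524,-66),121,140)
go(524.2,-66.5,165,66)
```

```text
[498.5080723  301.92835759] 120.1534202996471 ((499.5421447753906, 302.16729736328125), (16.78617286682129, 55.4422721862793), 30.184457778930664)
[523.19829561 -69.35562966] 61.96962089255463 ((523.9735107421875, -69.87007141113281), (54.9345588684082, 16.20802879333496), 62.439395904541016)
shift [17.01 -5.72  9.12] toolx 55.27 turn -10.73 pos [ 474.3 -238.9  256.2] F [-0.9  0.2 -0.3] op 80.0 t 16.5 q6 -0.07 axis [-1.e-04  2.e-04 -1.e+00]
```

Run:
```python
from h import *
i,W=cap("top")
for c,lo,hi,w in(((524,-66),96,108,W),((524,-66),88,102,np.load("topW.npy")),((499,302),17,30,np.load("topW.npy"))):
    k=(np.hypot(w[...,0]-c[0],w[...,1]-c[1])<62)&(w[...,2]>lo)&(w[...,2]<hi)
    k=cv2.morphologyEx(k.astype(np.uint8),cv2.MORPH_OPEN,np.ones((3,3)))>0
    k=k&(np.hypot(w[...,0]-c[0],w[...,1]-c[1])<62)&(w[...,2]>lo)&(w[...,2]<hi)
    p=w[k][:,:2];h=cv2.convexHull(p.astype(np.float32))[:,0]
    A=np.c_[2*h,np.ones(len(h))];s=np.linalg.lstsq(A,(h**2).sum(1),rcond=None)[0];print(s[:2],np.sqrt(s[2]+s[:2]@s[:2]),p.min(0),p.max(0))
```

```text
[523.95200829 -70.33067815] 49.202050550770615 [ 475.44913612 -119.96044574] [572.85809991 -21.76032779]
[523.64738299 -66.08475649] 50.30251322198747 [ 473.88871213 -116.14564174] [573.71754926 -17.14545902]
[499.25916974 302.172624  ] 49.22412704863329 [450.67417052 253.27579909] [547.52796713 350.66202913]
```

The lid isn't locked: its cap is 4 mm off centre and about 6 mm above the rim, where 9 mm is needed. So the stop was met with the lid pushed sideways. I'll regrip, centre it, press and turn on.

```bash
python3 -c "
from h import *
go(524.8,-69.7,160,62.2)"
```

```text
shift [16.79 -5.5   9.63] toolx 55.26 turn -6.94 pos [ 474.3 -239.   256.3] F [ 0.1  0.5 -0.5] op 79.8 t 16.55 q6 -0.07 axis [ 0.e+00  1.e-04 -1.e+00]
```

Request:
jog_arm(rows=[[[4,-1.3,0],0,8],[[8,-2.6,0],-3,8],[[12,-3.9,1],-7,8],[[15.5,-5.1,4],-7,8],[[16.8,-5.5,7.5],-7,8],[[16.8,-5.5,10],-7,8],[[16.8,-5.5,12],-7,8],[[16.8,-5.5,13.3],-7,8],[[16.8,-5.5,13.3],-7,8],[[16.8,-5.5,13.3],-7,8]], force=80)

```text
time_s: 17.55
position: [525.3, -70.6, 124.0]
orientation: [0.0, 0.856, 0.516, 0.0]
contact_force: [-0.1, -0.3, 0.4]
opening: 80.0
gripper_force: 0.0
```

```bash
python3 -c "
from h import *
go(524.8,-69.7,122.5,62.2)"
```

```text
shift [ 0.06 -0.09  0.15] toolx 62.19 turn -0.01 pos [525.3 -70.6 124. ] F [-0.1 -0.3  0.4] op 80.0 t 17.55 q6 0.14 axis [ 1.e-03 -3.e-04 -1.e+00]
```

Request:
jog_arm(rows=[[[0.05,0,0.1],0,8],[[0.05,0,0.15],0,4],[[0.05,0,0.15],0,1],[[0.05,0,0.15],0,1],[[0.05,0,0.15],0,1],[[0.05,0,0.15],0,1],[[0.05,0,0.15],0,1],[[0.05,0,0.15],0,1],[[0.05,0,0.15],0,1],[[0.05,0,0.15],0,1]], force=80)

```text
time_s: 18.55
position: [526.8, -70.9, 122.6]
orientation: [0.002, 0.856, 0.517, 0.001]
contact_force: [6.6, -3.6, -2.7]
opening: 14.4
gripper_force: 78.9
```

```bash
python3 -c "
from h import *
go(525,-65.5,122.5,62.2);print(r.state()['wrist_torque'])"
```

```text
shift [ 0.4  -0.41  0.01] toolx 62.25 turn 0.05 pos [526.8 -70.9 122.6] F [ 6.6 -3.6 -2.7] op 14.4 t 18.55 q6 0.14 axis [ 0.0049 -0.0025 -1.    ]
[-0.41338999 -0.82642938  0.38158019]
```

Request:
jog_arm(rows=[[[0,0,0.1],0,1],[[0,0,0.2],0,1],[[0,0,0.25],0,1],[[0.05,-0.05,0.25],0,1],[[0.1,-0.1,0.25],0,1],[[0.2,-0.15,0.25],0,1],[[0.3,-0.2,0.25],0,1],[[0.35,-0.2,0.25],0,1],[[0.35,-0.2,0.25],0,1],[[0.35,-0.2,0.25],0,1]])

```text
time_s: 19.55
position: [526.9, -70.7, 122.6]
orientation: [0.005, 0.856, 0.517, -0.001]
contact_force: [-3.2, -18.4, 10.4]
opening: 14.6
gripper_force: 80.6
```

```bash
python3 -c "
from h import *
go(526.7,-66.8,120.5,62.2);print(r.state()['wrist_torque'])"
```

```text
shift [ 0.34 -0.2   0.2 ] toolx 62.28 turn 0.08 pos [526.9 -70.7 122.6] F [ -3.2 -18.4  10.4] op 14.6 t 19.55 q6 0.15 axis [ 0.004  -0.0103 -0.9999]
[-2.39417269  0.66878448  0.33731605]
```

Request:
jog_arm(rows=[[[0,0,0],-2,1],[[0,0,0],-4,1],[[0,0,0],-5,1],[[0,0,0],-5,1],[[0,0,0],-5,1],[[0.1,-0.05,0],-5,1],[[0.1,-0.05,0.1],-3,1],[[0.1,-0.05,0.1],-2,1],[[0.1,-0.05,0.1],-2,1],[[0.1,-0.05,0.1],-2,1]])

```text
time_s: 20.55
position: [526.7, -70.2, 122.8]
orientation: [0.006, 0.846, 0.533, -0.002]
contact_force: [-8.9, -17.4, 18.5]
opening: 14.0
gripper_force: 82.0
```

```bash
python3 -c "
from h import *
go(526.7,-66.8,120.5,62.2);print(r.state()['wrist_torque'])"
```

```text
shift [ 0.31 -0.15  0.23] toolx 64.36 turn 2.16 pos [526.7 -70.2 122.8] F [ -8.9 -17.4  18.5] op 14.0 t 20.55 q6 0.11 axis [ 0.0024 -0.012  -0.9999]
[-2.74324028  1.8223267   0.51414006]
```

Request:
jog_arm(rows=[[[0.2,-0.05,-0.1],2,1],[[0.4,-0.05,-0.2],4,1],[[0.5,-0.05,-0.2],5,1],[[0.6,-0.05,-0.2],3,1],[[0.6,-0.05,-0.2],0,1],[[0.6,-0.05,-0.2],-3,1],[[0.6,-0.05,-0.2],0,1],[[0.6,-0.05,-0.2],0,1],[[0.6,-0.05,-0.2],0,1],[[0.6,-0.05,-0.2],0,1]])

```text
time_s: 21.55
position: [527.7, -68.5, 124.1]
orientation: [0.008, 0.846, 0.533, -0.006]
contact_force: [-13.6, -34.6, 15.6]
opening: 14.3
gripper_force: 81.1
```

```bash
python3 -c "
from h import *
go(526.7,-66.8,120.5,62.2);print(r.state()['wrist_torque'])"
```

```text
shift [ 0.11 -0.16  0.35] toolx 64.36 turn 2.16 pos [527.7 -68.5 124.1] F [-13.6 -34.6  15.6] op 14.3 t 21.55 q6 0.12 axis [-6.000e-04 -2.010e-02 -9.998e-01]
[-5.81006448  2.23818873  0.19741302]
```

Request:
jog_arm(rows=[[[0,0,0],0,3],[[0,0,0],0,6],[[0,0,0],0,8],[[0,0,0],0,8],[[0,0,-3],0,8],[[0,0,-7],0,8],[[-4,1.4,-9],0,8],[[-8,2.8,-9],0,8],[[-12,4.2,-9],0,8],[[-15,5.2,-9],0,8]])

```text
time_s: 22.55
position: [508.4, -218.4, 210.4]
orientation: [0.0, 0.847, 0.531, 0.0]
contact_force: [-0.0, -0.3, -0.7]
opening: 79.8
gripper_force: 0.0
```

```bash
cat >> h.py <<'E'
def circ(w,c,lo,hi):
    k=(np.hypot(w[...,0]-c[0],w[...,1]-c[1])<62)&(w[...,2]>lo)&(w[...,2]<hi)
    k=k&(cv2.morphologyEx(k.astype(np.uint8),cv2.MORPH_OPEN,np.ones((3,3)))>0)
    p=w[k];h=cv2.convexHull(p[:,:2].astype(np.float32))[:,0]
    A=np.c_[2*h,np.ones(len(h))];s=np.linalg.lstsq(A,(h**2).sum(1),rcond=None)[0];print("circle",s[:2].round(1),np.sqrt(s[2]+s[:2]@s[:2]).round(1),"plane",np.linalg.lstsq(np.c_[p[:,:2]-c,np.ones(len(p))],p[:,2],rcond=None)[0].round(4))
def bar(W,c,lo,hi):
    k=(np.hypot(W[...,0]-c[0],W[...,1]-c[1])<42)&(W[...,2]>lo)&(W[...,2]<hi)
    print("bar",cv2.minAreaRect(W[k][:,:2].astype(np.float32)),np.median(W[k][:,2]))
E
python3 - <<'E'
from h import *
i,W=cap("top");circ(W,(524,-66),96,110);bar(W,(524,-66),121,140)
go(526.7,-66.8,124,62.2)
a=cv2.resize(i[160:250,260:400],None,fx=5,fy=5,interpolation=cv2.INTER_CUBIC);cv2.imwrite("pics/c4.png",a)
i,W=cap("scene");cv2.imwrite("pics/s4.png",cv2.resize(i[190:260,180:260],None,fx=8,fy=8,interpolation=cv2.INTER_CUBIC))
E
```

```text
circle [523.5 -69.6] 49.2 plane [-2.000000e-02 -3.730000e-02  1.008099e+02]
bar ((524.2860107421875, -68.51805114746094), (54.49250793457031, 16.38572883605957), 63.915653228759766) 130.27166459313347
shift [14.79 -5.12  8.6 ] toolx 64.01 turn 1.81 pos [ 507.9 -222.   210.4] F [-1.3 -3.5  1. ] op 80.4 t 22.6 q6 -0.16 axis [-0.     -0.0027 -1.    ]
```

View pics/s4.png

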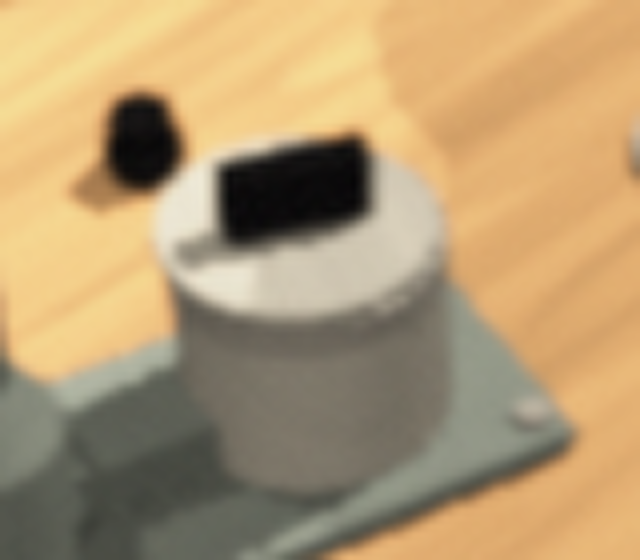

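The crank-side lug has popped up into its pocket while the other is still wedged, so the lid is tilted about 0.04 rad and 4 mm off towards the crank. I'll nudge the cap's edge sideways with closed fingers to centre it.

```bash
python3 -c "
from h import *
go(497,-131,113,64);go(497,-131,150,64)"
```

```text
shift [ 7.47 -4.89  9.71] toolx 63.98 turn -0.02 pos [ 508.2 -219.5  210.2] F [-0.5 -1.1 -0.5] op 79.9 t 22.65 q6 -0.16 axis [-1.e-04 -5.e-04 -1.e+00]
shift [ 7.47 -4.89  6.01] toolx 63.98 turn -0.02 pos [ 508.2 -219.5  210.2] F [-0.5 -1.1 -0.5] op 79.9 t 22.65 q6 -0.16 axis [-1.e-04 -5.e-04 -1.e+00]
```

Request:
jog_arm(rows=[[[2,-1.3,0],0,0],[[4,-2.6,0],0,0],[[6,-3.9,0],0,0],[[7.4,-4.9,0],0,0],[[7.4,-4.9,0],0,0],[[7.4,-4.9,3],0,0],[[7.4,-4.9,6],0,0],[[7.4,-4.9,8.5],0,0],[[7.4,-4.9,9.7],0,0],[[7.4,-4.9,9.7],0,0]])

```text
time_s: 23.65
position: [495.7, -128.6, 111.6]
orientation: [-0.002, 0.847, 0.531, -0.001]
contact_force: [0.4, -0.3, 1.1]
opening: -0.4
gripper_force: 0.0
```

```bash
python3 -c "
from h import *
go(499.4,-125.5,112.5,64)"
```

```text
shift [ 0.44  0.19 -0.09] toolx 64.18 turn 0.18 pos [ 495.7 -128.6  111.6] F [ 0.4 -0.3  1.1] op -0.4 t 23.65 q6 -0.02 axis [-0.0034  0.0016 -1.    ]
```

Request:
jog_arm(rows=[[[0.1,0.2,-0.1],0,0],[[0.3,0.2,-0.1],0,0],[[0.4,0.2,-0.1],0,0],[[0.5,0.2,-0.1],0,0],[[0.6,0.2,-0.1],0,0],[[0.7,0.2,-0.1],0,0],[[0.8,0.2,-0.1],0,0],[[0.85,0.2,-0.1],0,0],[[0.85,0.2,-0.1],0,0],[[0.85,0.2,-0.1],0,0]])

```text
time_s: 24.65
position: [501.9, -125.4, 115.4]
orientation: [0.003, 0.847, 0.532, -0.002]
contact_force: [-6.0, -13.3, 3.7]
opening: -0.3
gripper_force: 6.3
```

```bash
python3 -c "
from h import *
go(499.4,-125.5,112.5,64)"
```

```text
shift [-0.12 -0.22  0.29] toolx 64.26 turn 0.26 pos [ 501.9 -125.4  115.4] F [ -6.  -13.3   3.7] op -0.3 t 24.65 q6 -0.01 axis [-0.0011 -0.0072 -1.    ]
```

Request:
jog_arm(rows=[[[0,0,0.1],0,0],[[0.1,0,0.2],0,0],[[0.2,0,0.25],0,0],[[0.3,0,0.25],0,0],[[0.4,0,0.25],0,0],[[0.4,0,0.25],0,0],[[0.4,0,0.25],0,0],[[0.4,0,0.25],0,0],[[0.4,0,0.25],0,0],[[0.4,0,0.25],0,0]])

```text
time_s: 25.65
position: [502.7, -125.0, 114.7]
orientation: [0.004, 0.846, 0.532, -0.006]
contact_force: [-19.7, -23.0, 14.9]
opening: 0.2
gripper_force: 16.0
```

```bash
python3 -c "
from h import *
go(499.4,-125.5,112.5,64)
i,W=cap('scene');circ(W,(524,-66),96,110)
i,W=cap('top');circ(W,(524,-66),96,110);bar(W,(524,-66),121,140)"
```

```text
shift [-0.19 -0.27  0.22] toolx 64.35 turn 0.35 pos [ 502.7 -125.   114.7] F [-19.7 -23.   14.9] op 0.2 t 25.65 q6 0.0 axis [-0.0053 -0.0137 -0.9999]
circle [531.9 -73. ] 47.0 plane [-3.290000e-02 -2.550000e-02  1.020514e+02]
circle [524.7 -66.5] 47.4 plane [-1.360000e-02 -3.740000e-02  1.007363e+02]
bar ((525.298095703125, -66.286376953125), (49.26401138305664, 16.20229148864746), 63.504615783691406) 130.00873204971964
```

Request:
jog_arm(rows=[[[-1,0,-0.2],0,0],[[-1.5,0,-3],0,0],[[-1.5,0,-7],0,0],[[-4,1,-9.5],0,0],[[-7,2,-9.5],0,0],[[-10,4,-9.5],0,0],[[-10,4,-9.5],0,8],[[-10,4,-9.5],0,8],[[-10,4,-9.5],0,8],[[-10,4,-9.5],0,8]])

```text
time_s: 26.75
position: [496.4, -224.8, 206.5]
orientation: [-0.0, 0.847, 0.532, 0.0]
contact_force: [-0.6, -0.2, 0.6]
opening: 58.0
gripper_force: 0.0
```

```bash
python3 -c "
from h import *
i,W=cap('top');circ(W,(524,-66),96,110);bar(W,(524,-66),121,140)
go(526.5,-67.5,124,62.2)"
```

```text
circle [523.8 -69.7] 49.4 plane [-1.540000e-02 -3.890000e-02  1.007035e+02]
bar ((524.3929443359375, -68.6728744506836), (54.86412811279297, 16.978519439697266), 64.94348907470703) 130.0101147470806
shift [15.49 -4.12  8.26] toolx 64.26 turn 2.06 pos [ 496.4 -224.9  206.6] F [-0.1 -0.5 -0.1] op 65.2 t 26.8 q6 -0.18 axis [-3.e-04  5.e-04 -1.e+00]
```

```bash
python3 -c "
from h import *
go(526.8,-70,150,64.5);go(526.8,-70,124,64.5)"
```

```text
shift [15.28 -3.99  5.66] toolx 64.26 turn -0.24 pos [ 496.4 -224.9  206.6] F [-0.1 -0.5 -0.1] op 65.2 t 26.8 q6 -0.18 axis [-3.e-04  5.e-04 -1.e+00]
shift [15.27 -3.99  8.26] toolx 64.26 turn -0.24 pos [ 496.4 -224.9  206.6] F [-0.1 -0.5 -0.1] op 65.2 t 26.8 q6 -0.18 axis [-3.e-04  5.e-04 -1.e+00]
```

Request:
jog_arm(rows=[[[4,-1,0],0,8],[[8,-2,0],0,8],[[12,-3.1,0.5],0,8],[[15.3,-4,3],0,8],[[15.3,-4,5.5],0,8],[[15.3,-4,7.3],0,8],[[15.3,-4,8.3],0,8],[[15.3,-4,8.3],0,8],[[15.3,-4,8.3],0,4],[[15.3,-4,8.3],0,1]], force=50)

```text
time_s: 27.8
position: [527.9, -71.3, 125.1]
orientation: [0.001, 0.847, 0.531, 0.001]
contact_force: [0.3, 0.3, -0.1]
opening: 53.0
gripper_force: 0.0
```

Request:
jog_arm(rows=[[[0,0,0],0,1],[[0,0,0],0,1],[[0,0,0.05],0,1],[[0,0,0.1],0,1],[[0,0,0.15],0,1],[[0,0,0.2],0,1],[[0,0,0.25],0,1],[[0,0,0.3],0,1],[[0,0,0.3],0,1],[[0,0,0.3],0,1]], force=50)

```text
time_s: 28.8
position: [527.2, -71.0, 124.2]
orientation: [-0.0, 0.847, 0.532, -0.001]
contact_force: [-11.8, 3.3, 23.2]
opening: 15.1
gripper_force: 52.0
```

```bash
python3 -c "
from h import *
go(526.5,-67,124,64.5);print(r.state()['wrist_torque'])"
```

```text
shift [ 0.33 -0.23  0.02] toolx 64.26 turn -0.24 pos [527.2 -71.  124.2] F [-11.8   3.3  23.2] op 15.1 t 28.8 q6 0.1 axis [-1.7e-03 -4.0e-04 -1.0e+00]
[0.54814529 2.12363863 0.15515105]
```

The lid is wedged tilted. I'll regrip near the raised (crank-side) end of the bar, so that pressing there levels it.

Request:
jog_arm(rows=[[[0,0,-0.2],0,3],[[0,0,-0.2],0,4],[[-0.6,0,-0.2],0,4],[[-1.3,0,-0.2],0,4],[[-1.6,0,-0.2],0,4],[[-1.6,0,-0.2],0,4],[[-1.6,0,-0.2],0,1],[[-1.6,0,-0.2],0,1],[[-1.6,0,-0.2],0,1],[[-1.6,0,-0.2],0,1]], force=90)

```text
time_s: 29.8
position: [520.1, -85.2, 123.0]
orientation: [0.0, 0.847, 0.532, -0.0]
contact_force: [-0.8, -0.3, 1.7]
opening: 14.4
gripper_force: 88.2
```

Request:
jog_arm(rows=[[[0,0,0.05],0,1],[[0,0,0.1],0,1],[[0,0,0.15],0,1],[[0,0,0.2],0,1],[[0,0,0.25],0,1],[[0,0,0.3],0,1],[[0,0,0.35],0,1],[[0,0,0.4],0,1],[[0,0,0.4],0,1],[[0,0,0.4],0,1]])

```text
time_s: 30.8
position: [520.3, -85.4, 122.8]
orientation: [-0.0, 0.847, 0.532, -0.001]
contact_force: [-15.1, 2.9, 29.6]
opening: 14.5
gripper_force: 92.1
```

```bash
python3 -c "
from h import *
go(526.5,-67,124,64.5);print(r.state()['wrist_torque'])"
```

```text
shift [ 1.92 -0.24 -0.12] toolx 64.26 turn -0.24 pos [520.3 -85.4 122.8] F [-15.1   2.9  29.6] op 14.5 t 30.8 q6 0.07 axis [-2.e-03 -3.e-04 -1.e+00]
[0.64484817 2.64045529 0.29296012]
```

```bash
python3 -c "
from h import *
i,W=cap('scene')
k=(np.hypot(W[...,0]-524,W[...,1]+66)<48)&(W[...,2]>95)&(W[...,2]<108)&(i.max(2)>110)
P=W[k];A=np.c_[P[:,:2]-[524,-66],np.ones(len(P))];print(k.sum(),np.linalg.lstsq(A,P[:,2],rcond=None)[0])
cv2.imwrite('pics/s5.png',cv2.resize(i[180:260,170:270],None,fx=7,fy=7,interpolation=cv2.INTER_CUBIC))"
```

```text
320 [-1.95910869e-02 -3.83896510e-02  1.01202892e+02]
```

View pics/s5.png

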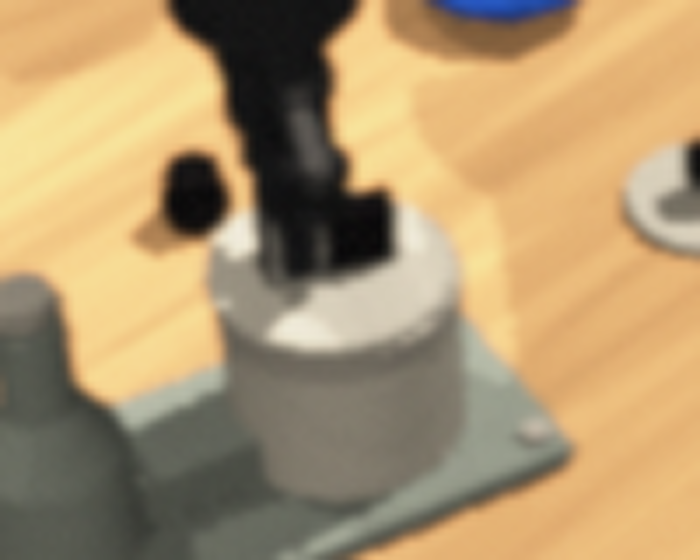

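Request:
jog_arm(rows=[[[0,0,-0.3],0,1],[[0.1,0.1,-0.4],-4,1],[[0.2,0.2,-0.4],-8,1],[[0.3,0.2,-0.4],-10,1],[[0.4,0.3,-0.4],-12,1],[[0.5,0.3,-0.3],-12,1],[[0.5,0.3,-0.2],-12,1],[[0.5,0.3,0],-12,1],[[0.5,0.3,0.1],-12,1],[[0.5,0.3,0.1],-12,1]])

```text
time_s: 31.85
position: [526.4, -83.6, 121.7]
orientation: [0.002, 0.787, 0.617, -0.0]
contact_force: [-10.3, -4.5, 23.7]
opening: 14.4
gripper_force: 92.1
```

```bash
cat >> h.py <<'E'
def lid():
    i,W=cap('scene')
    k=(np.hypot(W[...,0]-524,W[...,1]+66)<48)&(W[...,2]>95)&(W[...,2]<109)&(i.max(2)>110)
    P=W[k];A=np.c_[P[:,:2]-[524,-66],np.ones(len(P))];print("lid plane (level pressed/partway read 100.8)",k.sum(),np.linalg.lstsq(A,P[:,2],rcond=None)[0].round(4));print(r.state()['wrist_torque'].round(2))
E
python3 -c "
from h import *
go(520,-85,124,64.5);lid()"
```

```text
shift [-0.29 -0.59 -0.23] toolx 76.2 turn 11.7 pos [526.4 -83.6 121.7] F [-10.3  -4.5  23.7] op 14.4 t 31.85 q6 -0.13 axis [ 0.0018 -0.0026 -1.    ]
lid plane (level pressed/partway read 100.8) 320 [-9.70000e-03 -1.99000e-02  1.00696e+02]
[0.24 1.61 0.36]
```

Request:
jog_arm(rows=[[[0,0,-0.2],0,1],[[0,-0.1,-0.2],0,1],[[0,-0.2,-0.2],0,1],[[0,-0.3,-0.2],0,1],[[0,-0.4,-0.2],0,1],[[0,-0.4,-0.1],0,1],[[0,-0.4,0],0,1],[[0,-0.4,0.1],0,1],[[0,-0.4,0.1],0,1],[[0,-0.4,0.1],0,1]])

```text
time_s: 32.9
position: [524.8, -82.7, 121.8]
orientation: [0.004, 0.787, 0.616, 0.003]
contact_force: [-3.8, -4.0, 21.2]
opening: 14.4
gripper_force: 92.0
```

```bash
python3 -c "
from h import *
go(522.6,-82.6,120,76);lid()"
```

```text
shift [-0.05 -0.22  0.18] toolx 76.1 turn 0.1 pos [524.8 -82.7 121.8] F [-3.8 -4.  21.2] op 14.4 t 32.9 q6 -0.13 axis [ 0.0086 -0.0027 -1.    ]
lid plane (level pressed/partway read 100.8) 324 [ 1.000000e-04 -2.350000e-02  1.008952e+02]
[0.43 0.5  0.01]
```

Request:
jog_arm(rows=[[[0,0,-0.2],0,1],[[0,-0.1,-0.3],0,1],[[0,-0.2,-0.3],0,1],[[0,-0.3,-0.3],0,1],[[0,-0.4,-0.3],0,1],[[0,-0.4,-0.2],0,1],[[0,-0.4,-0.1],0,1],[[0,-0.4,0],0,1],[[0,-0.4,0],0,1],[[0,-0.4,0],0,1]])

```text
time_s: 33.95
position: [521.0, -81.5, 121.8]
orientation: [0.004, 0.787, 0.616, 0.003]
contact_force: [-3.1, -1.1, 22.1]
opening: 14.3
gripper_force: 92.0
```

```bash
python3 -c "
from h import *
go(522.6,-82.6,120,76);lid()"
```

```text
shift [-0.07  0.18  0.18] toolx 76.1 turn 0.1 pos [521.  -81.5 121.8] F [-3.1 -1.1 22.1] op 14.3 t 33.95 q6 -0.13 axis [ 0.0086 -0.0022 -1.    ]
lid plane (level pressed/partway read 100.8) 344 [ 1.700000e-03 -3.040000e-02  1.007309e+02]
[0.63 0.5  0.05]
```

Request:
jog_arm(rows=[[[0,0,-0.2],0,3],[[0,0,-0.2],0,6],[[0,0,-0.2],0,8],[[0,0,-3],0,8],[[0,0,-7],0,8],[[-4,0,-8],0,8],[[-8,0,-8],0,8],[[-12,0,-8],0,8],[[-14,0,-8],0,8],[[-14,0,-8],0,8]])

```text
time_s: 35.0
position: [482.9, -217.9, 196.0]
orientation: [-0.001, 0.788, 0.615, -0.0]
contact_force: [0.2, 0.3, -0.2]
opening: 79.9
gripper_force: 0.0
```

```bash
python3 -c "
from h import *
i,W=cap('top');circ(W,(524,-66),95,110);bar(W,(524,-66),120,140);lid();go(526.4,-67.1,123,76)"
```

```text
circle [522.1 -65.2] 49.4 plane [-1.80000e-03  1.10000e-03  1.02865e+02]
bar ((522.1742553710938, -65.34022521972656), (55.232242584228516, 16.45392608642578), 76.93396759033203) 132.33666559822836
lid plane (level pressed/partway read 100.8) 376 [ 2.900000e-03 -1.700000e-03  1.035506e+02]
[-0.02  0.02 -0.04]
shift [15.44  0.63  7.31] toolx 76.14 turn 0.14 pos [ 483.4 -215.6  195.9] F [ 0.8  0.5 -0.9] op 80.1 t 35.1 q6 -0.39 axis [-0.0011  0.0014 -1.    ]
```

The lid now lies level at 9.2 mm above the rim and 1.8 mm off centre, so it is locked and released. On to the crank: the knob is between the open fingers' line, 25 mm back.

Request:
jog_arm(rows=[[[0,0,-1],0,8],[[-1.3,0.1,-1],0,8],[[-2.5,0.1,-1],0,8],[[-2.5,0.1,0.5],0,8],[[-2.5,0.1,2],0,8],[[-2.5,0.1,2.8],0,8],[[-2.5,0.1,2.8],0,5],[[-2.5,0.1,2.8],0,1.5],[[-2.5,0.1,2.8],0,1.5],[[-2.5,0.1,2.8],0,1.5]], force=40)

```text
time_s: 36.1
position: [479.1, -240.8, 169.4]
orientation: [0.001, 0.787, 0.617, 0.0]
contact_force: [-1.1, 0.5, 1.6]
opening: 21.6
gripper_force: 3.5
```

```bash
cat > crank.py <<'E'
from h import *
import sys
s=r.state();P=s["position"][:2];q=s["orientation"];R=Ro.from_quat([q[1],q[2],q[3],q[0]]).as_matrix()
C=np.array([float(sys.argv[1]),float(sys.argv[2])]);st=float(sys.argv[3])
d=P-C;a0=np.arctan2(d[1],d[0]);print("pos",s["position"],"rad",np.hypot(*d),"ang",np.degrees(a0),"F",s["contact_force"].round(1),"op",s["opening"],"t",s["time_s"],s["gripper_force"])
for k in range(1,11):
    a=a0-np.radians(st*k);t=C+50*np.array([np.cos(a),np.sin(a)])-P
    v=R.T@np.r_[t,0]/10;print([[round(v[0],1),round(v[1],1),0],0,1.5],end=", ")
print()
E
python3 crank.py 489.8 -191.8 18
```

```text
pos [ 479.10099896 -240.76909657  169.44167826] rad 50.12425602160343 ang -102.32458303891357 F [-1.1  0.5  1.6] op 21.60518671876587 t 36.1 3.4710995434579672
[[np.float64(0.2), np.float64(-1.6), 0], 0, 1.5], [[np.float64(0.9), np.float64(-3.0), 0], 0, 1.5], [[np.float64(2.0), np.float64(-4.1), 0], 0, 1.5], [[np.float64(3.3), np.float64(-4.8), 0], 0, 1.5], [[np.float64(4.9), np.float64(-5.1), 0], 0, 1.5], [[np.float64(6.4), np.float64(-4.9), 0], 0, 1.5], [[np.float64(7.8), np.float64(-4.2), 0], 0, 1.5], [[np.float64(9.0), np.float64(-3.2), 0], 0, 1.5], [[np.float64(9.7), np.float64(-1.8), 0], 0, 1.5], [[np.float64(10.0), np.float64(-0.3), 0], 0, 1.5],
```

Request:
jog_arm(rows=[[[0.2,-1.6,0],0,1.5],[[0.9,-3.0,0],0,1.5],[[2.0,-4.1,0],0,1.5],[[3.3,-4.8,0],0,1.5],[[4.9,-5.1,0],0,1.5],[[6.4,-4.9,0],0,1.5],[[7.8,-4.2,0],0,1.5],[[9.0,-3.2,0],0,1.5],[[9.7,-1.8,0],0,1.5],[[10.0,-0.3,0],0,1.5]], force=40)

```text
time_s: 37.1
position: [500.2, -142.9, 169.6]
orientation: [0.001, 0.787, 0.617, -0.001]
contact_force: [-3.9, -4.0, 1.8]
opening: 21.0
gripper_force: 40.8
```

```bash
python3 crank.py 489.8 -191.8 18
```

```text
pos [ 500.18100439 -142.86435503  169.56645638] rad 50.02461994243101 ang 78.02306526541525 F [-3.9 -4.   1.8] op 20.98495318436551 t 37.1 40.841503450647
[[np.float64(-0.2), np.float64(1.6), 0], 0, 1.5], [[np.float64(-0.9), np.float64(3.0), 0], 0, 1.5], [[np.float64(-1.9), np.float64(4.1), 0], 0, 1.5], [[np.float64(-3.3), np.float64(4.9), 0], 0, 1.5], [[np.float64(-4.8), np.float64(5.2), 0], 0, 1.5], [[np.float64(-6.4), np.float64(5.0), 0], 0, 1.5], [[np.float64(-7.8), np.float64(4.3), 0], 0, 1.5], [[np.float64(-9.0), np.float64(3.2), 0], 0, 1.5], [[np.float64(-9.7), np.float64(1.8), 0], 0, 1.5], [[np.float64(-10.0), np.float64(0.3), 0], 0, 1.5],
```

Works well: half a turn. The remaining halves are mirror images.

Request:
jog_arm(rows=[[[-0.2,1.6,0],0,1.5],[[-0.9,3.0,0],0,1.5],[[-2.0,4.1,0],0,1.5],[[-3.3,4.9,0],0,1.5],[[-4.8,5.1,0],0,1.5],[[-6.4,4.9,0],0,1.5],[[-7.8,4.3,0],0,1.5],[[-9.0,3.2,0],0,1.5],[[-9.7,1.8,0],0,1.5],[[-10.0,0.3,0],0,1.5]])

```text
time_s: 38.1
position: [478.7, -241.0, 169.5]
orientation: [0.0, 0.787, 0.617, 0.001]
contact_force: [3.7, 6.6, 1.7]
opening: 21.1
gripper_force: 40.9
```

Request:
jog_arm(rows=[[[0.2,-1.6,0],0,1.5],[[0.9,-3.0,0],0,1.5],[[2.0,-4.1,0],0,1.5],[[3.3,-4.9,0],0,1.5],[[4.9,-5.1,0],0,1.5],[[6.4,-4.9,0],0,1.5],[[7.8,-4.2,0],0,1.5],[[9.0,-3.2,0],0,1.5],[[9.7,-1.8,0],0,1.5],[[10.0,-0.3,0],0,1.5]])

```text
time_s: 39.1
position: [499.7, -142.8, 169.5]
orientation: [0.0, 0.787, 0.617, -0.001]
contact_force: [-3.3, -2.8, 2.1]
opening: 20.9
gripper_force: 41.4
```

```bash
python3 crank.py 489.8 -191.8 18; python3 -c "
from h import *
lid()"
```

```text
pos [ 499.74155442 -142.84340778  169.54814333] rad 49.95580472650308 ang 78.52110337356086 F [-3.3 -2.8  2.1] op 20.907050253974386 t 39.1 41.446982491761446
[[np.float64(-0.2), np.float64(1.6), 0], 0, 1.5], [[np.float64(-0.8), np.float64(3.0), 0], 0, 1.5], [[np.float64(-1.9), np.float64(4.1), 0], 0, 1.5], [[np.float64(-3.3), np.float64(4.9), 0], 0, 1.5], [[np.float64(-4.8), np.float64(5.2), 0], 0, 1.5], [[np.float64(-6.3), np.float64(5.0), 0], 0, 1.5], [[np.float64(-7.8), np.float64(4.4), 0], 0, 1.5], [[np.float64(-8.9), np.float64(3.3), 0], 0, 1.5], [[np.float64(-9.7), np.float64(1.9), 0], 0, 1.5], [[np.float64(-10.0), np.float64(0.4), 0], 0, 1.5], 
lid plane (level pressed/partway read 100.8) 389 [-9.000000e-04 -9.000000e-04  1.035548e+02]
[ 0.11 -0.17  0.02]
```

Request:
jog_arm(rows=[[[-0.2,1.6,0],0,1.5],[[-0.9,3.0,0],0,1.5],[[-2.0,4.1,0],0,1.5],[[-3.3,4.9,0],0,1.5],[[-4.8,5.1,0],0,1.5],[[-6.4,4.9,0],0,1.5],[[-7.8,4.3,0],0,1.5],[[-9.0,3.2,0],0,1.5],[[-9.7,1.8,0],0,1.5],[[-10.0,0.3,0],0,1.5]])

```text
time_s: 40.15
position: [478.4, -240.9, 169.5]
orientation: [0.0, 0.787, 0.617, 0.001]
contact_force: [4.3, 6.2, 3.1]
opening: 20.9
gripper_force: 41.4
```

Request:
jog_arm(rows=[[[0.2,-1.6,0],0,1.5],[[0.9,-3.0,0],0,1.5],[[2.0,-4.1,0],0,1.5],[[3.3,-4.9,0],0,1.5],[[4.2,-5.0,0],0,1.5],[[4.2,-5.0,0],0,1.5],[[4.2,-5.0,0],0,1.5],[[4.2,-5.0,0],0,1.5],[[4.2,-5.0,0],0,3],[[4.2,-5.0,0],0,5]])

```text
time_s: 41.15
position: [439.6, -187.8, 168.7]
orientation: [-0.0, 0.787, 0.617, -0.0]
contact_force: [0.2, 0.6, -0.2]
opening: 42.8
gripper_force: 0.0
```

Request:
jog_arm(rows=[[[0,0,0],0,7],[[0,0,0],0,8],[[0,0,0],0,8],[[0,0,-2],0,8],[[0,0,-5],0,8],[[0,0,-8],0,8],[[0,0,-10],0,8],[[0,0,-10],0,8],[[0,0,-10],0,8],[[0,0,-10],0,8]])

```text
time_s: 42.15
position: [439.5, -187.4, 267.0]
orientation: [-0.001, 0.787, 0.617, -0.0]
contact_force: [-0.8, -0.8, 0.7]
opening: 80.2
gripper_force: 0.0
```

```bash
python3 -c "
from h import *
i,W=cap('top');circ(W,(524,-66),95,110);lid();go(0,0,0)
i,W=cap('scene');Z=W[...,2];k=(np.hypot(W[...,0]-488,W[...,1]+191)<75)&(Z>155)&(Z<200)&(i.max(2)<140);print(np.median(W[k],0))
cv2.imwrite('pics/s6.png',cv2.resize(i[150:290,110:290],None,fx=4,fy=4))"
```

```text
circle [522.2 -65.2] 49.5 plane [-2.30000e-03  1.00000e-03  1.02736e+02]
lid plane (level pressed/partway read 100.8) 387 [-5.000000e-03  5.000000e-03  1.035737e+02]
[ 0.01 -0.02 -0.04]
shift [  7.67 -47.09  26.85] toolx 76.19 turn None pos [ 439.6 -187.4  267.1] F [ 0.6 -0.7 -0.3] op 80.0 t 42.25 q6 -0.4 axis [-0.0024  0.0018 -1.    ]
[ 449.0492079  -194.15113677  179.12273917]
```

View pics/s6.png

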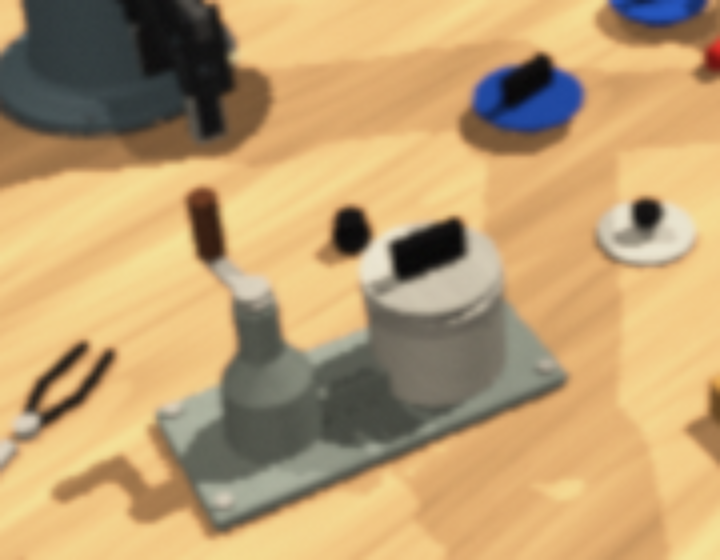

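The lid sits level with the gap that the locked height gives. The crank grip at (205,225) is about 80° past two turns and free of the gripper.

```bash
python3 -c "
from station import r
print(r.job_done())"
```

```text
the job is handed in; nothing more can be done
None
```

The lid is locked on the pot and let go (cap measured level, about 9.2 mm above the rim where locked gives 9.0, and 1.8 mm off centre), the crank was then turned about 2.2 turns clockwise and released, and the job is handed in at 42 s, with no verdict returned.

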